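# Reload the bottle rings from the grass rack to the steriliser tray, order reversed

## Task

Move the four coloured bottle rings from the green grass drying rack onto the four posts of the pale grey steriliser tray, one ring flat on each post, in reverse order: the ring that starts leftmost on the drying rack (left and right as the robot sees them) goes on the tray's rightmost post, the next one on the post beside it, and so on. Leave the cream teat on the tray's end standing where it is.

Things in the scene. Friction and masses are not known exactly. Their poses are not given: they have to be found in the camera images.
- ring_orange: loose orange plastic baby-bottle screw ring, a plain open collar: outer diameter 46 mm, hole diameter 34 mm, 25 mm high, about 25 g. Origin: centre of its underside; z up along its axis. At the start it lies flat around the stem of the tuft with the bud of its own colour.
- ring_blue: loose blue plastic baby-bottle screw ring, a plain open collar: outer diameter 46 mm, hole diameter 34 mm, 25 mm high, about 25 g. Origin: centre of its underside; z up along its axis. At the start it lies flat around the stem of the tuft with the bud of its own colour.
- ring_plum: loose dark plum-purple plastic baby-bottle screw ring, a plain open collar: outer diameter 46 mm, hole diameter 34 mm, 25 mm high, about 25 g. Origin: centre of its underside; z up along its axis. At the start it lies flat around the stem of the tuft with the bud of its own colour.
- ring_lemon: loose lemon-yellow plastic baby-bottle screw ring, a plain open collar: outer diameter 46 mm, hole diameter 34 mm, 25 mm high, about 25 g. Origin: centre of its underside; z up along its axis. At the start it lies flat around the stem of the tuft with the bud of its own colour.
- tuft_orange: fixed green grass tuft whose bud is orange, one of 4 places of the drying rack. Origin: underside centre of its round base (62 mm wide, 6 mm thick: the ring rests 6 mm above the origin). A 12 mm stem with an 18 mm ball bud rises from the centre to 51 mm above the origin. Tufts stand in a row 72 mm apart, colours shuffled; x points across the row, away from the robot, y along it to the robot's left (within 0.25 rad of world y)
- tuft_blue: fixed green grass tuft whose bud is blue, one of 4 places of the drying rack. Origin: underside centre of its round base (62 mm wide, 6 mm thick: the ring rests 6 mm above the origin). A 12 mm stem with an 18 mm ball bud rises from the centre to 51 mm above the origin. Tufts stand in a row 72 mm apart, colours shuffled; x points across the row, away from the robot, y along it to the robot's left (within 0.25 rad of world y)
- tuft_plum: fixed green grass tuft whose bud is dark plum-purple, one of 4 places of the drying rack. Origin: underside centre of its round base (62 mm wide, 6 mm thick: the ring rests 6 mm above the origin). A 12 mm stem with an 18 mm ball bud rises from the centre to 51 mm above the origin. Tufts stand in a row 72 mm apart, colours shuffled; x points across the row, away from the robot, y along it to the robot's left (within 0.25 rad of world y)
- tuft_lemon: fixed green grass tuft whose bud is lemon-yellow, one of 4 places of the drying rack. Origin: underside centre of its round base (62 mm wide, 6 mm thick: the ring rests 6 mm above the origin). A 12 mm stem with an 18 mm ball bud rises from the centre to 51 mm above the origin. Tufts stand in a row 72 mm apart, colours shuffled; x points across the row, away from the robot, y along it to the robot's left (within 0.25 rad of world y)
- tray: fixed pale grey steriliser tray, 84 mm across (x), 360 mm long (y from -212 to +148 mm). Origin on its underside, flat top 10 mm above. Four 16 mm posts with coned tips at x = 0, y = +108, +36, -36, -108 mm rise to 44 mm above the origin; a ring over a post lies flat on the top. x away from the robot, y to the robot's left (within 0.25 rad of world y). May be nearer or farther than the drying rack
- teat: cream bottle teat, loose, a bystander: 42 mm wide at its foot, 38 mm high, tapering upward; stands on the bare right-hand (-y) end of the tray, about 64 mm beyond the last post. Origin: centre of its underside, z up.

How it is judged:
At the end, for the whole second after the job is handed in: The four rings lie flat on the tray (within 4 mm of its top, 0.12 rad), one per post (within 11 mm along each tray axis), in the reverse of their starting left-to-right order (the tufts' buds still show it), at rest and released; teat upright, within 25 mm of its start (x of ring_orange in the frame of tray between -0.011 and 0.011 m and z of ring_orange in the frame of tray between 0.006 and 0.014 m and angle between the z axis of each of ring_orange, ring_blue, ring_plum, ring_lemon and the z axis of tray, either way round below 0.12 rad and (y of ring_orange in the frame of tray between 0.097 and 0.119 m or y of ring_orange in the frame of tray between 0.025 and 0.047 m or y of ring_orange in the frame of tray between -0.047 and -0.025 m or y of ring_orange in the frame of tray between -0.119 and -0.097 m) and linear speed of each of ring_orange, ring_blue, ring_plum, ring_lemon below 0.02 m/s and angular speed of each of ring_orange, ring_blue, ring_plum, ring_lemon below 0.3 rad/s and x of ring_blue in the frame of tray between -0.011 and 0.011 m and z of ring_blue in the frame of tray between 0.006 and 0.014 m and (y of ring_blue in the frame of tray between 0.097 and 0.119 m or y of ring_blue in the frame of tray between 0.025 and 0.047 m or y of ring_blue in the frame of tray between -0.047 and -0.025 m or y of ring_blue in the frame of tray between -0.119 and -0.097 m) and x of ring_plum in the frame of tray between -0.011 and 0.011 m and z of ring_plum in the frame of tray between 0.006 and 0.014 m and (y of ring_plum in the frame of tray between 0.097 and 0.119 m or y of ring_plum in the frame of tray between 0.025 and 0.047 m or y of ring_plum in the frame of tray between -0.047 and -0.025 m or y of ring_plum in the frame of tray between -0.119 and -0.097 m) and x of ring_lemon in the frame of tray between -0.011 and 0.011 m and z of ring_lemon in the frame of tray between 0.006 and 0.014 m and (y of ring_lemon in the frame of tray between 0.097 and 0.119 m or y of ring_lemon in the frame of tray between 0.025 and 0.047 m or y of ring_lemon in the frame of tray between -0.047 and -0.025 m or y of ring_lemon in the frame of tray between -0.119 and -0.097 m) and ((y of tuft_orange in the frame of tuft_blue above 0.02 m and ((y of ring_orange in the frame of tray below -0.072 m and y of ring_blue in the frame of tray above -0.072 m) or (y of ring_orange in the frame of tray below 0 m and y of ring_blue in the frame of tray above 0 m) or (y of ring_orange in the frame of tray below 0.072 m and y of ring_blue in the frame of tray above 0.072 m))) or (y of tuft_orange in the frame of tuft_blue below -0.02 m and ((y of ring_blue in the frame of tray below -0.072 m and y of ring_orange in the frame of tray above -0.072 m) or (y of ring_blue in the frame of tray below 0 m and y of ring_orange in the frame of tray above 0 m) or (y of ring_blue in the frame of tray below 0.072 m and y of ring_orange in the frame of tray above 0.072 m)))) and ((y of tuft_orange in the frame of tuft_plum above 0.02 m and ((y of ring_orange in the frame of tray below -0.072 m and y of ring_plum in the frame of tray above -0.072 m) or (y of ring_orange in the frame of tray below 0 m and y of ring_plum in the frame of tray above 0 m) or (y of ring_orange in the frame of tray below 0.072 m and y of ring_plum in the frame of tray above 0.072 m))) or (y of tuft_orange in the frame of tuft_plum below -0.02 m and ((y of ring_plum in the frame of tray below -0.072 m and y of ring_orange in the frame of tray above -0.072 m) or (y of ring_plum in the frame of tray below 0 m and y of ring_orange in the frame of tray above 0 m) or (y of ring_plum in the frame of tray below 0.072 m and y of ring_orange in the frame of tray above 0.072 m)))) and ((y of tuft_orange in the frame of tuft_lemon above 0.02 m and ((y of ring_orange in the frame of tray below -0.072 m and y of ring_lemon in the frame of tray above -0.072 m) or (y of ring_orange in the frame of tray below 0 m and y of ring_lemon in the frame of tray above 0 m) or (y of ring_orange in the frame of tray below 0.072 m and y of ring_lemon in the frame of tray above 0.072 m))) or (y of tuft_orange in the frame of tuft_lemon below -0.02 m and ((y of ring_lemon in the frame of tray below -0.072 m and y of ring_orange in the frame of tray above -0.072 m) or (y of ring_lemon in the frame of tray below 0 m and y of ring_orange in the frame of tray above 0 m) or (y of ring_lemon in the frame of tray below 0.072 m and y of ring_orange in the frame of tray above 0.072 m)))) and ((y of tuft_blue in the frame of tuft_plum above 0.02 m and ((y of ring_blue in the frame of tray below -0.072 m and y of ring_plum in the frame of tray above -0.072 m) or (y of ring_blue in the frame of tray below 0 m and y of ring_plum in the frame of tray above 0 m) or (y of ring_blue in the frame of tray below 0.072 m and y of ring_plum in the frame of tray above 0.072 m))) or (y of tuft_blue in the frame of tuft_plum below -0.02 m and ((y of ring_plum in the frame of tray below -0.072 m and y of ring_blue in the frame of tray above -0.072 m) or (y of ring_plum in the frame of tray below 0 m and y of ring_blue in the frame of tray above 0 m) or (y of ring_plum in the frame of tray below 0.072 m and y of ring_blue in the frame of tray above 0.072 m)))) and ((y of tuft_blue in the frame of tuft_lemon above 0.02 m and ((y of ring_blue in the frame of tray below -0.072 m and y of ring_lemon in the frame of tray above -0.072 m) or (y of ring_blue in the frame of tray below 0 m and y of ring_lemon in the frame of tray above 0 m) or (y of ring_blue in the frame of tray below 0.072 m and y of ring_lemon in the frame of tray above 0.072 m))) or (y of tuft_blue in the frame of tuft_lemon below -0.02 m and ((y of ring_lemon in the frame of tray below -0.072 m and y of ring_blue in the frame of tray above -0.072 m) or (y of ring_lemon in the frame of tray below 0 m and y of ring_blue in the frame of tray above 0 m) or (y of ring_lemon in the frame of tray below 0.072 m and y of ring_blue in the frame of tray above 0.072 m)))) and ((y of tuft_plum in the frame of tuft_lemon above 0.02 m and ((y of ring_plum in the frame of tray below -0.072 m and y of ring_lemon in the frame of tray above -0.072 m) or (y of ring_plum in the frame of tray below 0 m and y of ring_lemon in the frame of tray above 0 m) or (y of ring_plum in the frame of tray below 0.072 m and y of ring_lemon in the frame of tray above 0.072 m))) or (y of tuft_plum in the frame of tuft_lemon below -0.02 m and ((y of ring_lemon in the frame of tray below -0.072 m and y of ring_plum in the frame of tray above -0.072 m) or (y of ring_lemon in the frame of tray below 0 m and y of ring_plum in the frame of tray above 0 m) or (y of ring_lemon in the frame of tray below 0.072 m and y of ring_plum in the frame of tray above 0.072 m)))) and distance of teat from where it was at the start of the episode below 0.025 m and angle between teat's own z axis and vertical below 0.3 rad); the robot touches nothing.
It fails at once if the teat is knocked over (angle between teat's own z axis and vertical above 0.7 rad).
It also fails if it takes over 88 s, if anything falls off the work surface, if the arm or the gripper's body presses on something with over 40 N, if the wrist force passes 120 N, or if a joint passes its speed limit or range.

## Robot

A 7-joint arm with a two-finger parallel gripper is mounted at the origin on the work surface. World frame = base frame: x ahead of the robot, y to its left, z up, the work surface at z = 0. Lengths are in m, angles in rad, forces in N, time in s.
With the tool pointing down it reaches from about 0.4 to 0.85 m from the base axis. Payload 10.4 kg.
Tool frame: the origin (TCP) lies at the very end of the fingers, on their centre line; the grasp point (between the pads) lies 19 mm behind it; z points along the fingers, y is the line along which they close (so a half turn about z gives the same grasp; the last joint's range is limited). The gripper opens to 85 mm and grips with 20 to 120 N. Pads are 22 mm wide; open, the fingers measure 114 mm over their backs; the gripper's body (76 mm by 85 mm) begins 54 mm behind the grasp point. The pads swing forward as they close: fully open they stand 13 mm farther back than shut.
Start: joints at [-1.344, 0.332, -0.065, 1.46, 0.022, 1.35, -0.088], TCP at [0.154, 0.606, 0.231] pointing down, gripper open.
Joint ranges: [-2.6, 2.6], [-0.5, 2.12], [-1.47, 1.34], [0.16, 2.42], [-1.27, 4.41], [0.06, 2.06], [-2.6, 2.6]. Speed limits (rad/s): [2.22, 2.22, 2.79, 2.79, 3.14, 3.14, 3.14].

## Interface

Orientations are given as a unit quaternion [x, y, z, w].
In Python, from workcell import * gives the robot as it stands.
- The arm moves only by the tool step_arm, never from a script. Its argument "commands" is one flat list of numbers, 7 for each row, row after row: the finger opening in mm, from 0 to 85.4, then the shift along the world's x, y, z as a fraction of full scale, then the turn, a rotation vector about the world's x, y, z as a fraction of full scale. A call has exactly 10 rows; each row is the pose to reach, as a shift and turn from the pose commanded when the call began, turning the shorter way round; what a row does not reach only later rows make up. Full scale, the value 1, is 0.6 m for a shift and pi rad for a turn. A row lasts 1/8 s, in which the tool goes at most 62.5 mm and 10.7 degrees, less where a joint would pass 70% of its speed; a pose out of reach is approached as far as the arm can. A call with a number of a shift or a turn outside -1 to 1 is refused whole. A call with a gripper value outside its range is refused whole. The fingers move at their own pace and stop on an object; "squeeze" is the grip in N (left out, the last holds). Time passes only in rows, so rows that repeat a pose let the fingers close, or fill a call up. It gives the time, the measured TCP pose, the force, the opening and the grip force at its end, in the units of the state.
- get_obs(): the state, without advancing time (a new reading comes with each control period).
- camera(name): name is "scene" or "top" or "wrist"; returns the picture (420x560x3 uint8, red, green, blue); there is no depth.
- camera_params(name): a dict with "mtx" (3x3 intrinsics, pixels), "extrinsics" (4x4, takes a point from world to camera coordinates); the wrist camera has in their place "tool_from_camera" (4x4, takes a point from camera to tool coordinates, whose origin is the TCP and whose axes are the flange's). Camera axes: x right, y down, z forward; pixel columns grow to the right and rows downward; lengths in m; the calibration is good to about 2 mm. A picture is of the moment at which its call begins: read the wrist's pose just before it. camera_params takes no time and is no camera call.
- hand_in(): hands the job in; it is judged then, once.
The state is a dict: "clock": time; "joint_pos": joint angles; "joint_velocities": joint speeds; "tau": joint torques, N m; "position": TCP position; "ee_rot": TCP orientation; "ft_force": force on the tool from outside, world axes, zero at the start; "torque": the same for the moment, N m; "grip_width": opening from 0.0 (shut) to 1.0 (fully open); "grasp_force": force on a finger pad.
Only numpy, scipy, OpenCV 4.12 (cv2) and the standard library are available. Lean on these libraries where they do the work, as an engineer would, in place of code of your own. Each camera call takes 0.05 s, during which the arm holds its last target. There are 200 camera calls.

## Working session

There is one attempt and no reset: what is moved stays moved. The work goes in short steps, Python scripts to look and compute and a tool call to move; the robot and the scene stay as the last step left them, time stands still between calls to the robot, and variables do not carry over. Pictures are saved under pics/ and viewed, at most 14 in all, crops included, and the job is handed in when it is done.

Besides the shell and the picture viewer there is one more tool, called after "Call:" in YAML: its name, and indented under it one key for each argument. step_arm: Moves the arm, as the interface text tells. Its arguments: {"type":"object","properties":{"commands":{"type":"array","items":{"type":"number"}},"squeeze":{"type":"number"}},"required":["commands"]}

```bash
mkdir -p pics
python3 - <<'E'
from workcell import *
import cv2,numpy as np
o=get_obs();print({k:np.round(o[k],3) for k in ['clock','position','ee_rot','grip_width','ft_force']})
for n in ['top','scene']:
    p=camera_params(n);print(n,np.round(p['mtx'],1).tolist(),np.round(p['extrinsics'],3).tolist())
    cv2.imwrite(f'pics/{n}0.png',cv2.cvtColor(camera(n),cv2.COLOR_RGB2BGR))
print(np.round(camera_params('wrist')['tool_from_camera'],3).tolist())
E
```

```text
{'clock': np.float64(0.0), 'position': array([0.154, 0.605, 0.231]), 'ee_rot': array([ 0.125,  0.992, -0.001, -0.   ]), 'grip_width': np.float64(1.0), 'ft_force': array([-0.078, -0.074, -0.11 ])}
top [[380.2, 0.0, 276.2], [0.0, 380.2, 209.5], [0.0, 0.0, 1.0]] [[-0.004, -0.999, 0.034, -0.028], [-0.994, -0.0, -0.11, 0.573], [0.11, -0.034, -0.993, 0.642], [0.0, 0.0, 0.0, 1.0]]
scene [[388.2, 0.0, 279.9], [0.0, 388.2, 211.3], [0.0, 0.0, 1.0]] [[-0.586, 0.811, -0.001, 0.339], [0.554, 0.399, -0.731, -0.246], [-0.592, -0.428, -0.683, 1.056], [0.0, 0.0, 0.0, 1.0]]
[[-0.001, -0.946, -0.325, 0.084], [1.0, -0.001, 0.001, 0.0], [-0.001, -0.325, 0.946, -0.143], [0.0, 0.0, 0.0, 1.0]]
```

View pics/top0.png

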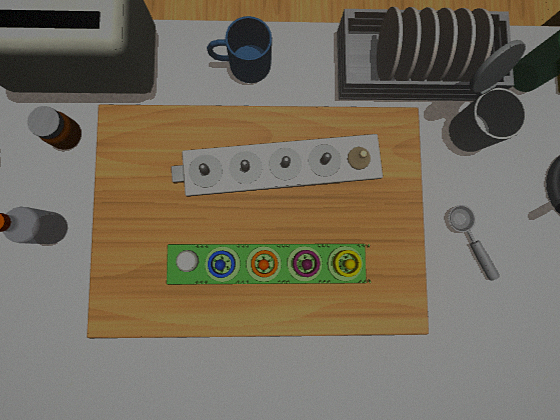

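View pics/scene0.png

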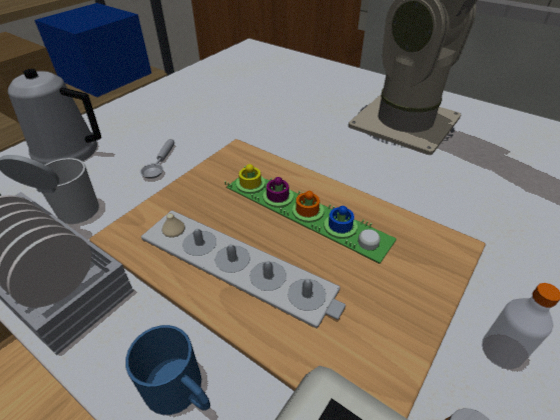

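The top view shows the rack left to right as blue (221,264), orange (263,264), plum (305,264), lemon (347,263). The tray lies beyond it, with post tips at about (204,169), (244,166), (285,161), (325,158) and the teat at (359,158). So blue goes to the rightmost post, then orange, plum and lemon leftwards.

```bash
cat > h.py <<'E'
from workcell import *
import cv2,numpy as np
def ray(mtx,E,uv,z):
    R,t=E[:3,:3],E[:3,3]; c=-R.T@t
    d=R.T@np.linalg.inv(mtx)@np.array([uv[0],uv[1],1.]); return c+d*(z-c[2])/d[2]
HUE=dict(blue=(105,128),orange=(4,16),plum=(140,175),lemon=(24,34))
def mask(hsv,n): return cv2.inRange(hsv,(HUE[n][0],110,40),(HUE[n][1],255,255))
E
python3 - <<'E'
from h import *
im=cv2.imread('pics/top0.png');hsv=cv2.cvtColor(im,cv2.COLOR_BGR2HSV)
p=camera_params('top');K,E=np.array(p['mtx']),np.array(p['extrinsics'])
print('cam',(-E[:3,:3].T@E[:3,3]).round(3))
for n in HUE:
    m=mask(hsv,n);m[:230]=0;m[300:]=0;m[:,:200]=0;m[:,375:]=0
    if n=='orange':m[:,:243]=0;m[:,284:]=0
    pts=cv2.findNonZero(m);c,r=cv2.minEnclosingCircle(pts)
    print(n,len(pts),np.round(c,1),round(r,1),ray(K,E,c,.028).round(4), 'diam',round(np.linalg.norm(ray(K,E,(c[0]+r,c[1]),.028)-ray(K,E,(c[0]-r,c[1]),.028)),4))
# posts: dark in tray
g=cv2.cvtColor(im,cv2.COLOR_BGR2GRAY)
tm=(g<110).astype(np.uint8)
roi=np.zeros_like(tm);cv2.fillPoly(roi,[np.array([[186,153],[345,141],[345,178],[190,191]])],1)
n,l,s,ce=cv2.connectedComponentsWithStats(tm*roi)
for i in range(1,n):
    if s[i,4]>15:
        print('post',s[i],ce[i].round(1),'z.03',ray(K,E,ce[i],.03).round(4))
# tray edges
light=cv2.inRange(hsv,(0,0,120),(179,45,255));light[:120]=0;light[200:]=0;light[:,:150]=0;light[:,400:]=0
cs,_=cv2.findContours(light,0,2);c=max(cs,key=cv2.contourArea)
for q in cv2.approxPolyDP(c,4,True)[:,0]:print('tray',q,ray(K,E,q,.01).round(4))
cv2.imwrite('pics/crop1.png',cv2.resize(im[120:300,150:400],None,fx=3,fy=3,interpolation=cv2.INTER_CUBIC))
E
```

```text
cam [ 0.499 -0.006  0.702]
blue 342 [220.5 263.5] 13.7 [0.4782 0.0687 0.028 ] diam 0.0478
orange 1033 [263.  264.5] 39.9 [ 0.4762 -0.0056  0.028 ] diam 0.1399
plum 304 [306. 263.] 13.4 [ 0.4783 -0.0814  0.028 ] diam 0.0474
lemon 459 [311.  268.5] 60.1 [ 0.4688 -0.0901  0.028 ] diam 0.2124
post [320 152  12  13 104] [325.2 158.4] z.03 [ 0.6664 -0.1185  0.03  ]
post [280 156  11  12  92] [285.2 162. ] z.03 [ 0.6595 -0.0457  0.03  ]
post [240 159  10  14 100] [244.6 165.8] z.03 [0.652  0.0274 0.03  ]
post [198 163  12  13 105] [204.  169.2] z.03 [0.6455 0.0999 0.03  ]
tray [377 135] [ 0.717 -0.221  0.01 ]
tray [185 150] [0.686  0.1386 0.01  ]
tray [186 194] [0.6037 0.135  0.01  ]
tray [380 177] [ 0.6364 -0.224   0.01  ]
```

View pics/crop1.png

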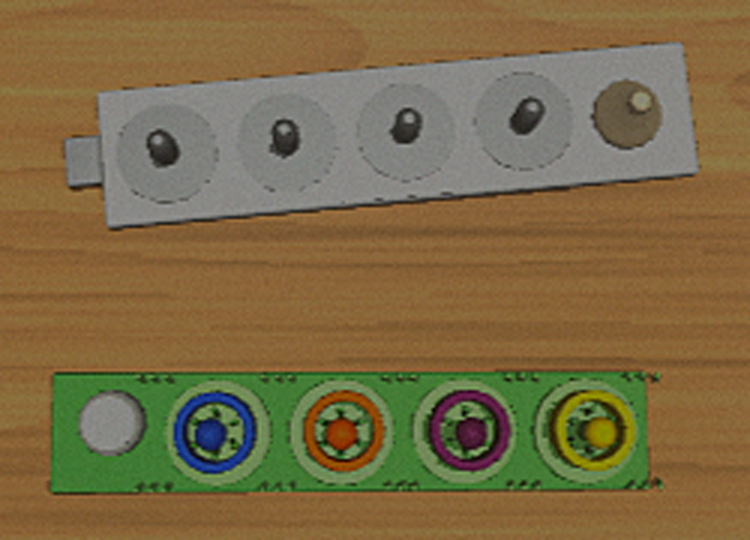

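The tray length and post spacing fit z = 0, but the rack's base spacing reads about 4% too large, so the rack may be raised. I'll check its height across the two views.

Run:
```python
from h import *
I={n:cv2.imread(f'pics/{n}0.png') for n in('top','scene')}
P={};K={};EE={}
for n in I:
    p=camera_params(n);K[n]=np.array(p['mtx']);EE[n]=np.array(p['extrinsics']);P[n]=K[n]@EE[n][:3]
def comp(n,c,roi):
    x0,y0,x1,y1=roi;m=mask(cv2.cvtColor(I[n],cv2.COLOR_BGR2HSV),c)[y0:y1,x0:x1]
    x,y,w,h=cv2.boundingRect(cv2.findNonZero(m));return x+x0,y+y0,w,h
R={'blue':((205,248,238,281),(325,200,360,238)),'orange':((247,248,281,281),(293,186,324,222)),'plum':((289,248,323,281),(264,172,293,207)),'lemon':((330,248,366,281),(236,160,264,194))}
for c,(a,b) in R.items():
    t=comp('top',c,a);s=comp('scene',c,b)
    ct=(t[0]+t[2]/2-.5,t[1]+t[3]/2-.5);print(c,'top',ct,t[2:],'scene',s)
    for z in(.031,.045,.06):
        w=ray(K['top'],EE['top'],ct,z);q=P['scene']@np.r_[w,1];print('   z',z,w.round(4),'scene px',(q[:2]/q[2]).round(1))
def tri(n,a,b):
    X=cv2.triangulatePoints(P['top'],P['scene'],np.float32(a),np.float32(b))[:,0];print(n,(X[:3]/X[3]).round(4))
tri('tray left far',(185,150),(328,317));tri('tray right near',(380,177),(180,215))
cv2.imwrite('pics/crop2.png',cv2.resize(I['scene'][150:330,135:400],None,fx=3,fy=3,interpolation=cv2.INTER_CUBIC))
```

```text
blue top (221.0, 264.0) (27, 27) scene (329, 206, 25, 27)
   z 0.031 [0.4775 0.0674 0.031 ] scene px [341.2 223.8]
   z 0.045 [0.4779 0.0659 0.045 ] scene px [341.2 218.2]
   z 0.06 [0.4784 0.0643 0.06  ] scene px [341.1 212. ]
orange top (264.0, 263.0) (27, 27) scene (293, 186, 31, 31)
   z 0.031 [ 0.4788 -0.0074  0.031 ] scene px [307.1 208.3]
   z 0.045 [ 0.4793 -0.0074  0.045 ] scene px [307.3 203.1]
   z 0.06 [ 0.4797 -0.0073  0.06  ] scene px [307.5 197.3]
plum top (306.0, 263.0) (27, 27) scene (267, 177, 22, 25)
   z 0.031 [ 0.4785 -0.081   0.031 ] scene px [276.6 193.8]
   z 0.045 [ 0.4789 -0.0795  0.045 ] scene px [277.  188.9]
   z 0.06 [ 0.4794 -0.0778  0.06  ] scene px [277.5 183.5]
lemon top (349.0, 265.0) (33, 31) scene (238, 164, 23, 25)
   z 0.031 [ 0.4747 -0.1569  0.031 ] scene px [248.7 179.2]
   z 0.045 [ 0.4752 -0.1538  0.045 ] scene px [249.3 174.6]
   z 0.06 [ 0.4757 -0.1504  0.06  ] scene px [250.  169.5]
tray left far [0.6727 0.1418 0.0399]
tray right near [ 0.63   -0.2151  0.0169]
```

View pics/crop2.png

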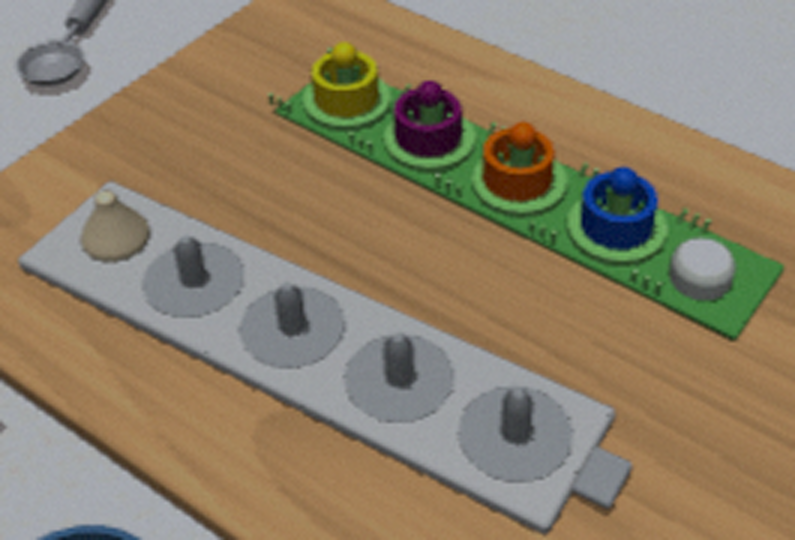

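The scene crop shows the blue rim centre at about (341.7,215.7), which puts the ring tops near z = 0.05 rather than 0.031. The rack stands on a thick board, so I'll triangulate the tray too.

Run:
```python
from h import *
P={}
for n in('top','scene'):
    p=camera_params(n);P[n]=np.array(p['mtx'])@np.array(p['extrinsics'])[:3]
f=lambda a,o:(a[0]/3+o[0]-.33,a[1]/3+o[1]-.33)
T=lambda *a:f(a,(150,120)); S=lambda *a:f(a,(135,150))
for n,a,b in [('tray LF',T(98,93),S(548,530)),('LN',T(108,228),S(612,410)),('RN',T(697,174),S(113,183)),('RF',T(683,43),S(22,262)),
 ('ring b',T(215,433),S(620,197)),('o',T(343,433),S(519,153)),('p',T(470,431),S(428,116)),('l',T(593,432),S(345,80)),
 ('bud b',T(211,435),S(624,181)),('bud l',T(600,432),S(345,53)),('disc1',T(167,152),S(515,433)),('disc4',T(523,121),S(193,278)),('disc3',T(405,132),S(291,326)),('disc2',T(287,143),S(399,378)),
 ('rack RF',T(648,373),S(275,112)),('rack LF',T(52,373),S(736,338)),('rack LN',T(50,490),S(783,268)),('board LF',(97,106),(480,1e9)) ][:-1]:
    X=cv2.triangulatePoints(P['top'],P['scene'],np.float32(a),np.float32(b))[:,0];X=X/X[3]
    q=P['top']@X; print(n,X[:3].round(4),'err',np.round(q[:2]/q[2]-a,1))
```

```text
tray LF [0.6807 0.1412 0.0235] err [-0.3  0.2]
LN [0.5988 0.1322 0.024 ] err [ 0.2 -0.1]
RN [ 0.632  -0.2229  0.0233] err [-0.3  0.2]
RF [ 0.7136 -0.2162  0.0232] err [-0.7  0.6]
ring b [0.4779 0.065  0.0518] err [-0.2  0.1]
o [ 0.4778 -0.0075  0.05  ] err [ 0.1 -0.1]
p [ 0.4782 -0.0796  0.0459] err [-0.2  0.1]
l [ 0.4773 -0.1513  0.0429] err [-0.  0.]
bud b [0.4772 0.0657 0.065 ] err [-0.2  0.1]
bud l [ 0.4779 -0.1496  0.0673] err [-0.2  0.1]
disc1 [0.644  0.0982 0.0269] err [-0.1  0.1]
disc4 [ 0.6641 -0.1167  0.0277] err [ 0.1 -0.1]
disc3 [ 0.6573 -0.0453  0.0268] err [ 0.2 -0.2]
disc2 [0.6502 0.0264 0.0257] err [-0.  0.]
rack RF [ 0.5111 -0.1903  0.0182] err [-0.4  0.3]
rack LF [0.5125 0.1639 0.0221] err [-0.1  0. ]
rack LN [0.4447 0.1633 0.0212] err [-0.  0.]
```

Tray top is about z = 0.025, rack base top about 0.0215 and ring tops about 0.047, and the spacing now reads 72 mm as it should. Moving above the blue ring.

Call:
step_arm:
  commands: [85,0.54,-0.9,-0.085,0,0,-0.42,85,0.54,-0.9,-0.085,0,0,-0.42,85,0.54,-0.9,-0.085,0,0,-0.42,85,0.54,-0.9,-0.085,0,0,-0.42,85,0.54,-0.9,-0.085,0,0,-0.42,85,0.54,-0.9,-0.085,0,0,-0.42,85,0.54,-0.9,-0.085,0,0,-0.42,85,0.54,-0.9,-0.085,0,0,-0.42,85,0.54,-0.9,-0.085,0,0,-0.42,85,0.54,-0.9,-0.085,0,0,-0.42]
  squeeze: 25

```text
clock: 1.35
position: [0.4756, 0.0696, 0.1808]
ee_rot: [0.706, 0.708, 0.0, -0.0]
ft_force: [1.6, 1.5, 0.3]
grip_width: 0.994
grasp_force: 0.0
```

```bash
cat >> h.py <<'E'
from scipy.spatial.transform import Rotation as Ro
def wrist(name):
    o=get_obs();im=cv2.cvtColor(camera('wrist'),cv2.COLOR_RGB2BGR);cv2.imwrite(f'pics/{name}.png',im)
    p=camera_params('wrist');T=np.eye(4);T[:3,:3]=Ro.from_quat(o['ee_rot']).as_matrix();T[:3,3]=o['position']
    E=np.linalg.inv(T@np.array(p['tool_from_camera']));print('tcp',np.round(o['position'],4),'t',round(float(o['clock']),2))
    return im,np.array(p['mtx']),E
E
python3 - <<'E'
from h import *
im,K,E=wrist('w1')
for n in HUE:
    m=mask(cv2.cvtColor(im,cv2.COLOR_BGR2HSV),n)
    k,l,s,c=cv2.connectedComponentsWithStats(m)
    for i in range(1,k):
        if s[i,4]>300:
            cc=(s[i,0]+s[i,2]/2,s[i,1]+s[i,3]/2);print(n,s[i],ray(K,E,cc,.044).round(4))
E
```

```text
tcp [0.4756 0.0696 0.1808] t 1.35
blue [263 178  45  46 922] [0.4807 0.061  0.044 ]
orange [  154     0   148   370 17894] [0.4275 0.0764 0.044 ]
orange [  313     0   132   389 29707] [0.5677 0.0674 0.044 ]
orange [ 443    0   28   92 1023] [0.6175 0.1922 0.044 ]
orange [ 464    0   50  111 1754] [0.6447 0.1853 0.044 ]
orange [ 486    0   74  298 5625] [0.6912 0.1098 0.044 ]
orange [ 264  247   42   45 1125] [ 0.4807 -0.0122  0.044 ]
orange [481 288  34  44 494] [ 0.7077 -0.061   0.044 ]
orange [201 309  18  76 480] [ 0.3977 -0.1106  0.044 ]
orange [215 334  20  46 307] [ 0.4136 -0.1248  0.044 ]
plum [266 306  38  42 849] [ 0.4811 -0.0833  0.044 ]
lemon [267 353  34  23 582] [ 0.4803 -0.1356  0.044 ]
```

View pics/w1.png

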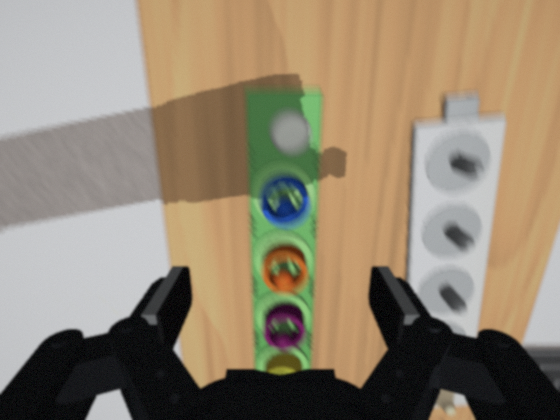

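The wrist view shows blue at (285,201), orange at (285,270) and plum at (285,327), all within about 3 mm of the earlier estimate. Descending on blue and closing.

Call:
step_arm:
  commands: [85,0,0,-0.1,0,0,0,85,0,0,-0.18,0,0,0,85,0,0,-0.23,0,0,0,85,0,0,-0.26,0,0,0,85,0,0,-0.26,0,0,0,40,0,0,-0.26,0,0,0,40,0,0,-0.26,0,0,0,40,0,0,-0.26,0,0,0,40,0,0,-0.26,0,0,0,40,0,0,-0.26,0,0,0]
  squeeze: 25

```text
clock: 2.65
position: [0.4778, 0.0723, 0.0279]
ee_rot: [0.707, 0.708, 0.003, 0.001]
ft_force: [-2.4, 0.4, 23.0]
grip_width: 0.524
grasp_force: 33.1
```

Call:
step_arm:
  commands: [40,0,0,0.01,0,0,0,40,0,0,0.02,0,0,0,40,0,0,0.04,0,0,0,40,0,0,0.06,0,0,0,40,0,0,0.09,0,0,0,40,0,0,0.13,0,0,0,40,0,0,0.16,0,0,0,40,0,0,0.16,0,0,0,40,0,0,0.16,0,0,0,40,0,0,0.16,0,0,0]

```text
clock: 3.9
position: [0.4745, 0.0713, 0.1202]
ee_rot: [0.707, 0.708, -0.001, -0.0]
ft_force: [0.9, -0.1, -0.7]
grip_width: 0.523
grasp_force: 25.6
```

Run:
```python
from h import *
o=get_obs();print({k:np.round(o[k],3) for k in ['clock','position','ee_rot','grip_width','grasp_force','ft_force']})
cv2.imwrite('pics/s2.png',cv2.resize(cv2.cvtColor(camera('scene'),cv2.COLOR_RGB2BGR)[100:340,120:420],None,fx=2.5,fy=2.5))
```

```text
{'clock': np.float64(3.9), 'position': array([0.474, 0.071, 0.12 ]), 'ee_rot': array([ 0.707,  0.708, -0.001, -0.   ]), 'grip_width': np.float64(0.523), 'grasp_force': np.float64(25.644), 'ft_force': array([ 0.938, -0.145, -0.664])}
```

View pics/s2.png

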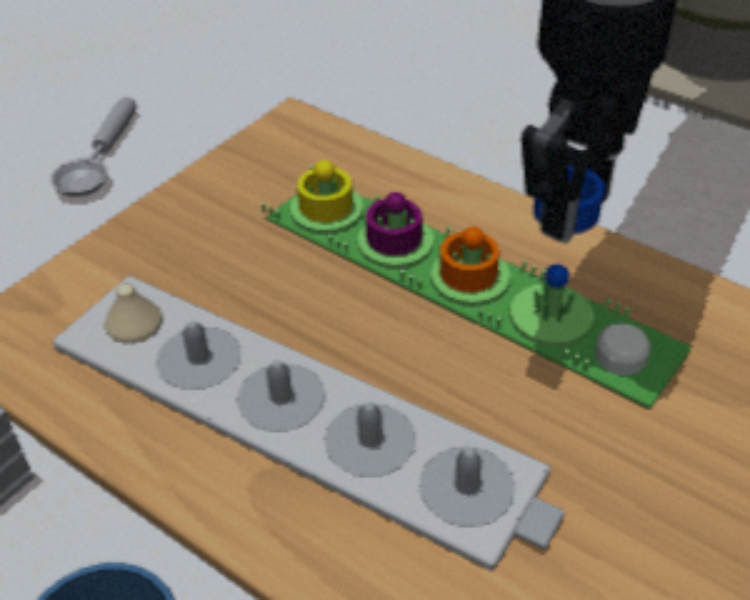

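Blue is held level at the gripper (570,195 in the crop) and its tuft is empty. Carrying it above the rightmost post.

Call:
step_arm:
  commands: [40,0.317,-0.305,0,0,0,0.029,40,0.317,-0.305,0,0,0,0.029,40,0.317,-0.305,0,0,0,0.029,40,0.317,-0.305,0,0,0,0.029,40,0.317,-0.305,0,0,0,0.029,40,0.317,-0.305,0,0,0,0.029,40,0.317,-0.305,0,0,0,0.029,40,0.317,-0.305,0,0,0,0.029,40,0.317,-0.305,0,0,0,0.029,40,0.317,-0.305,0,0,0,0.029]

```text
clock: 5.2
position: [0.6651, -0.111, 0.1212]
ee_rot: [0.673, 0.739, 0.0, 0.0]
ft_force: [-0.3, -0.8, 0.0]
grip_width: 0.526
grasp_force: 25.7
```

Run:
```python
from h import *
o=get_obs();print(o['ee_rot'].round(4) if hasattr(o['ee_rot'],'round') else o['ee_rot'],o['grip_width'])
im,K,E=wrist('w2')
m=mask(cv2.cvtColor(im,cv2.COLOR_BGR2HSV),'blue');x,y,w,h=cv2.boundingRect(cv2.findNonZero(m));print(x,y,w,h)
print(ray(K,E,(x+w/2,y),.141).round(4),ray(K,E,(x+w/2,y+h),.116).round(4))
```

```text
[6.734e-01 7.393e-01 3.000e-04 0.000e+00] 0.5261080492557407
tcp [ 0.6651 -0.111   0.1212] t 5.2
229 0 331 351
[0.693 0.007 0.141] [ 0.7381 -0.1633  0.116 ]
```

View pics/w2.png

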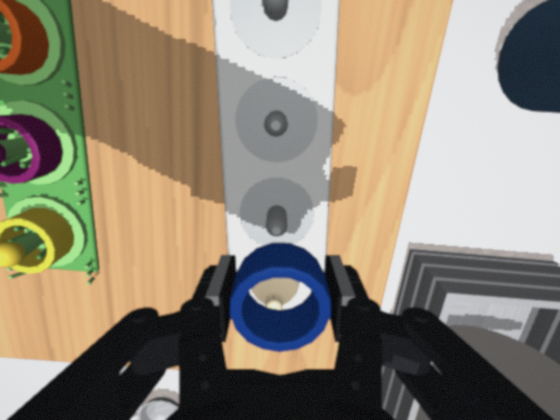

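The wrist view shows the ring's top rim centred at about (280,308), the last post's tip at about (277,208) and its base at (277,235). I'll turn these into the remaining offset.

```bash
cat >> h.py <<'E'
def where(K,E,**kw):
    for n,(uv,z) in kw.items(): print(n,ray(K,E,uv,z).round(4))
E
python3 - <<'E'
from h import *
o=get_obs();p=camera_params('wrist');T=np.eye(4);T[:3,:3]=Ro.from_quat(o['ee_rot']).as_matrix();T[:3,3]=o['position']
E=np.linalg.inv(T@np.array(p['tool_from_camera']));K=np.array(p['mtx'])
print('cam',(-E[:3,:3].T@E[:3,3]).round(3))
for z in(.13,.135,.14,.145):
    a,b=ray(K,E,(229,308),z),ray(K,E,(332,308),z);print(z,'ring c',ray(K,E,(280.5,308),z).round(4),'d',np.linalg.norm(a-b).round(4),'dy',np.linalg.norm(ray(K,E,(280,266),z)-ray(K,E,(280,351),z)).round(4))
where(K,E,tip=((277,207),.058),base=((277,234),.026),p3=((275.5,122),.058),p3disc=((276,122),.0255),p4disc=((277,214),.0255),ring_bottom_near=((280,243),.115),ring_top_near=((280,266),.14))
E
```

```text
cam [ 0.657 -0.028  0.264]
0.13 ring c [ 0.6669 -0.1288  0.13  ] d 0.0523 dy 0.0517
0.135 ring c [ 0.6666 -0.125   0.135 ] d 0.0504 dy 0.0498
0.14 ring c [ 0.6662 -0.1212  0.14  ] d 0.0484 dy 0.0479
0.145 ring c [ 0.6658 -0.1174  0.145 ] d 0.0465 dy 0.0459
tip [ 0.6619 -0.1001  0.058 ]
base [ 0.6648 -0.135   0.026 ]
p3 [ 0.6559 -0.0431  0.058 ]
p3disc [ 0.656  -0.0455  0.0255]
p4disc [ 0.6632 -0.1176  0.0255]
ring_bottom_near [ 0.664  -0.0998  0.115 ]
ring_top_near [ 0.6639 -0.0989  0.14  ]
```

Ring centre is (0.666, -0.1175) against a post at (0.664, -0.117), which is well inside the fit. Lowering.

Call:
step_arm:
  commands: [40,-0.003,0,-0.03,0,0,0,40,-0.003,0,-0.06,0,0,0,40,-0.003,0,-0.09,0,0,0,40,-0.003,0,-0.115,0,0,0,40,-0.003,0,-0.13,0,0,0,40,-0.003,0,-0.14,0,0,0,40,-0.003,0,-0.14,0,0,0,40,-0.003,0,-0.14,0,0,0,40,-0.003,0,-0.14,0,0,0,40,-0.003,0,-0.14,0,0,0]

```text
clock: 6.5
position: [0.6636, -0.1115, 0.0372]
ee_rot: [0.674, 0.739, 0.0, 0.0]
ft_force: [0.3, -0.1, 0.4]
grip_width: 0.52
grasp_force: 25.7
```

Call:
step_arm:
  commands: [40,0,0,-0.004,0,0,0,40,0,0,-0.006,0,0,0,40,0,0,-0.006,0,0,0,70,0,0,-0.006,0,0,0,70,0,0,-0.006,0,0,0,70,0,0,-0.006,0,0,0,70,0,0,0.01,0,0,0,70,0,0,0.05,0,0,0,70,0,0,0.1,0,0,0,70,0,0,0.14,0,0,0]

```text
clock: 7.75
position: [0.6638, -0.1118, 0.123]
ee_rot: [0.674, 0.739, 0.0, 0.001]
ft_force: [0.3, -0.1, -0.3]
grip_width: 0.82
grasp_force: 0.0
```

Run:
```python
from h import *
im,K,E=wrist('w3')
```

```text
tcp [ 0.6638 -0.1118  0.123 ] t 7.75
```

View pics/w3.png

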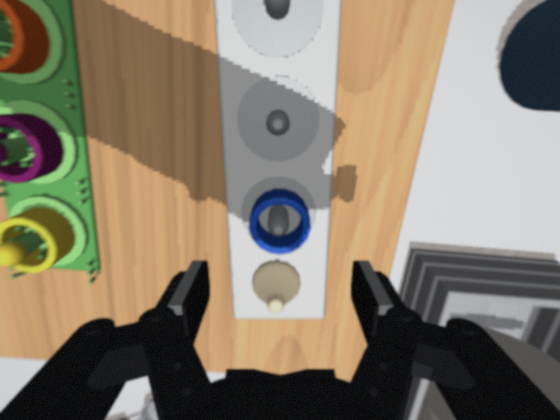

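Blue lies flat around the rightmost post at (280,221), and the teat at (277,285) is untouched. Next is orange.

Call:
step_arm:
  commands: [85,-0.31,0.173,0,0,0,-0.029,85,-0.31,0.173,0,0,0,-0.029,85,-0.31,0.173,0,0,0,-0.029,85,-0.31,0.173,0,0,0,-0.029,85,-0.31,0.173,0,0,0,-0.029,85,-0.31,0.173,0,0,0,-0.029,85,-0.31,0.173,0,0,0,-0.029,85,-0.31,0.173,-0.03,0,0,-0.029,85,-0.31,0.173,-0.06,0,0,-0.029,85,-0.31,0.173,-0.06,0,0,-0.029]

```text
clock: 9.05
position: [0.4769, -0.0086, 0.0839]
ee_rot: [0.707, 0.707, -0.001, -0.0]
ft_force: [-0.4, 0.6, 0.9]
grip_width: 0.995
grasp_force: 0.0
```

Call:
step_arm:
  commands: [85,0.002,0,-0.03,0,0,0,85,0.002,0,-0.06,0,0,0,85,0.002,0,-0.085,0,0,0,85,0.002,0,-0.091,0,0,0,85,0.002,0,-0.091,0,0,0,40,0.002,0,-0.091,0,0,0,40,0.002,0,-0.091,0,0,0,40,0.002,0,-0.091,0,0,0,40,0.002,0,-0.091,0,0,0,40,0.002,0,-0.091,0,0,0]

```text
clock: 10.3
position: [0.479, -0.0076, 0.0309]
ee_rot: [0.707, 0.708, 0.0, 0.0]
ft_force: [-1.5, -0.5, 6.4]
grip_width: 0.535
grasp_force: 24.8
```

Gripped. Lifting 0.09 m.

Call:
step_arm:
  commands: [40,0,0,0.02,0,0,0,40,0,0,0.05,0,0,0,40,0,0,0.08,0,0,0,40,0,0,0.12,0,0,0,40,0,0,0.15,0,0,0,40,0.15,-0.03,0.15,0,0,0.015,40,0.3,-0.064,0.15,0,0,0.029,40,0.3,-0.064,0.15,0,0,0.029,40,0.3,-0.064,0.15,0,0,0.029,40,0.3,-0.064,0.15,0,0,0.029]

```text
clock: 11.55
position: [0.6581, -0.0465, 0.1205]
ee_rot: [0.674, 0.739, -0.0, -0.0]
ft_force: [0.2, -0.6, 0.3]
grip_width: 0.535
grasp_force: 25.9
```

```bash
cat >> h.py <<'E'
def held(name,col,pic,post):
    # top rim of the held ring in the wrist view: centre from the mask's widest row and lowest edge
    im,K,E=wrist(pic);z=get_obs()['position'][2]+.024
    m=mask(cv2.cvtColor(im,cv2.COLOR_BGR2HSV),col);m[:230]=0;m[380:]=0;m[:,:200]=0;m[:,360:]=0
    m=cv2.morphologyEx(m,cv2.MORPH_OPEN,np.ones((3,3),np.uint8))
    x,y,w,h=cv2.boundingRect(cv2.findNonZero(m));c=(x+w/2,y+h-.42*w)
    print((x,y,w,h),'ring',ray(K,E,c,z).round(4),'post',post,'grip',get_obs()['grip_width'])
E
python3 - <<'E'
from h import *
held('x','orange','w4',(.657,-.0455))
E
```

```text
tcp [ 0.6581 -0.0465  0.1205] t 11.55
(200, 230, 153, 140) ring [ 0.6568 -0.0512  0.1449] post (0.657, -0.0455) grip 0.5318550044469652
```

View pics/w4.png

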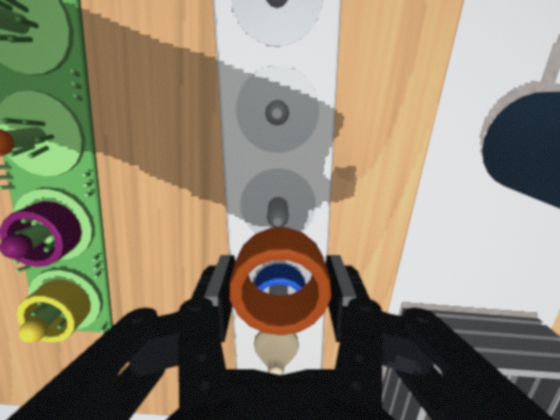

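Orange rim is centred at (281,292), about 1 mm from post 3 at (277,205). Lowering and releasing.

Call:
step_arm:
  commands: [40,-0.002,0,-0.03,0,0,0,40,-0.002,0,-0.06,0,0,0,40,-0.002,0,-0.09,0,0,0,40,-0.002,0,-0.115,0,0,0,40,-0.002,0,-0.13,0,0,0,40,-0.002,0,-0.137,0,0,0,40,-0.002,0,-0.139,0,0,0,40,-0.002,0,-0.139,0,0,0,40,-0.002,0,-0.139,0,0,0,70,-0.002,0,-0.139,0,0,0]

```text
clock: 12.85
position: [0.6576, -0.0461, 0.0372]
ee_rot: [0.674, 0.739, 0.0, 0.0]
ft_force: [-0.4, -0.1, 0.7]
grip_width: 0.723
grasp_force: 0.0
```

Call:
step_arm:
  commands: [70,0,0,0,0,0,0,70,0,0,0,0,0,0,70,0,0,0.01,0,0,0,70,0,0,0.05,0,0,0,70,0,0,0.1,0,0,0,70,0,0,0.14,0,0,0,85,-0.15,-0.03,0.14,0,0,-0.014,85,-0.297,-0.058,0.14,0,0,-0.029,85,-0.297,-0.058,0.14,0,0,-0.029,85,-0.297,-0.058,0.14,0,0,-0.029]

```text
clock: 14.1
position: [0.4754, -0.0815, 0.1207]
ee_rot: [0.707, 0.707, 0.001, -0.002]
ft_force: [1.7, 1.1, 0.0]
grip_width: 0.997
grasp_force: 0.0
```

Run:
```python
from h import *
im,K,E=wrist('w5')
```

```text
tcp [ 0.4754 -0.0815  0.1207] t 14.1
```

View pics/w5.png

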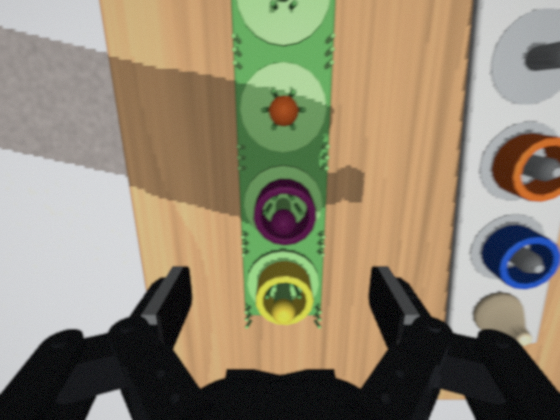

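Orange sits flat on post 3 at (530,167). Plum is at (285,211), below the gripper. Descending and gripping.

Call:
step_arm:
  commands: [85,0.004,0.002,-0.05,0,0,0,85,0.004,0.002,-0.1,0,0,0,85,0.004,0.002,-0.135,0,0,0,85,0.004,0.002,-0.149,0,0,0,85,0.004,0.002,-0.149,0,0,0,40,0.004,0.002,-0.149,0,0,0,40,0.004,0.002,-0.149,0,0,0,40,0.004,0.002,-0.149,0,0,0,40,0.004,0.002,-0.149,0,0,0,40,0.004,0.002,-0.149,0,0,0]

```text
clock: 15.4
position: [0.4822, -0.0796, 0.0323]
ee_rot: [0.706, 0.708, 0.001, 0.0]
ft_force: [-1.9, 0.3, 7.1]
grip_width: 0.53
grasp_force: 24.7
```

Call:
step_arm:
  commands: [40,0,0,0.02,0,0,0,40,0,0,0.05,0,0,0,40,0,0,0.08,0,0,0,40,0,0,0.12,0,0,0,40,0,0,0.15,0,0,0,40,0.1,0.06,0.15,0,0,0.01,40,0.19,0.12,0.15,0,0,0.02,40,0.283,0.177,0.15,0,0,0.029,40,0.283,0.177,0.15,0,0,0.029,40,0.283,0.177,0.15,0,0,0.029]

```text
clock: 16.65
position: [0.6515, 0.0264, 0.1221]
ee_rot: [0.673, 0.739, -0.0, 0.0]
ft_force: [-0.3, -0.9, 0.2]
grip_width: 0.524
grasp_force: 25.9
```

Run:
```python
from h import *
im,K,E=wrist('w6')
```

```text
tcp [0.6515 0.0264 0.1221] t 16.65
```

View pics/w6.png

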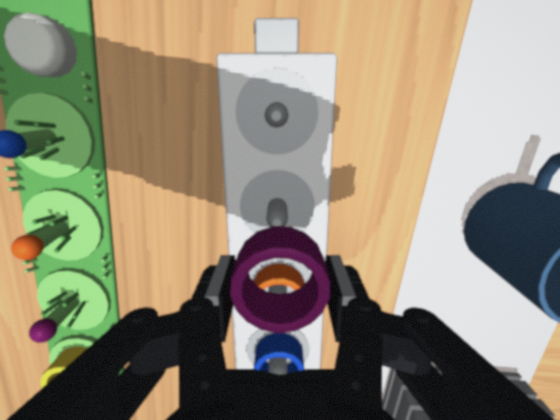

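This matches the orange alignment: plum rim at (280,291), post 2 at (277,205). Lowering, releasing, then moving to lemon.

Call:
step_arm:
  commands: [40,-0.002,0,-0.03,0,0,0,40,-0.002,0,-0.06,0,0,0,40,-0.002,0,-0.09,0,0,0,40,-0.002,0,-0.115,0,0,0,40,-0.002,0,-0.13,0,0,0,40,-0.002,0,-0.138,0,0,0,40,-0.002,0,-0.141,0,0,0,40,-0.002,0,-0.141,0,0,0,40,-0.002,0,-0.141,0,0,0,70,-0.002,0,-0.141,0,0,0]

```text
clock: 17.95
position: [0.6504, 0.0265, 0.0372]
ee_rot: [0.674, 0.739, 0.0, 0.0]
ft_force: [-0.0, 0.1, -0.1]
grip_width: 0.726
grasp_force: 0.0
```

Call:
step_arm:
  commands: [70,0,0,0,0,0,0,70,0,0,0,0,0,0,70,0,0,0.01,0,0,0,70,0,0,0.05,0,0,0,70,0,0,0.1,0,0,0,70,0,0,0.14,0,0,0,85,-0.1,-0.1,0.14,0,0,-0.014,85,-0.2,-0.2,0.14,0,0,-0.029,85,-0.285,-0.296,0.14,0,0,-0.029,85,-0.285,-0.296,0.14,0,0,-0.029]

```text
clock: 19.2
position: [0.4777, -0.1527, 0.1213]
ee_rot: [0.707, 0.707, 0.001, 0.0]
ft_force: [1.1, -0.5, -0.0]
grip_width: 0.995
grasp_force: 0.0
```

Call:
step_arm:
  commands: [85,0,0,-0.05,0,0,0,85,0,0,-0.1,0,0,0,85,0,0,-0.135,0,0,0,85,0,0,-0.149,0,0,0,85,0,0,-0.149,0,0,0,40,0,0,-0.149,0,0,0,40,0,0,-0.149,0,0,0,40,0,0,-0.149,0,0,0,40,0,0,-0.149,0,0,0,40,0,0,-0.149,0,0,0]

```text
clock: 20.45
position: [0.4797, -0.1511, 0.0323]
ee_rot: [0.707, 0.708, 0.001, 0.0]
ft_force: [-1.9, 0.7, 7.6]
grip_width: 0.526
grasp_force: 24.7
```

Call:
step_arm:
  commands: [40,0,0,0.03,0,0,0,40,0,0,0.07,0,0,0,40,0,0,0.11,0,0,0,40,0,0,0.15,0,0,0,40,0.05,0.07,0.15,0,0,0.01,40,0.11,0.16,0.15,0,0,0.02,40,0.165,0.245,0.15,0,0,0.029,40,0.22,0.33,0.15,0,0,0.029,40,0.275,0.415,0.15,0,0,0.029,40,0.275,0.415,0.15,0,0,0.029]

```text
clock: 21.7
position: [0.6454, 0.104, 0.1218]
ee_rot: [0.671, 0.742, 0.0, 0.0]
ft_force: [-0.4, -0.4, -0.0]
grip_width: 0.527
grasp_force: 26.0
```

Run:
```python
from h import *
im,K,E=wrist('w7')
```

```text
tcp [0.6454 0.104  0.1218] t 21.7
```

View pics/w7.png

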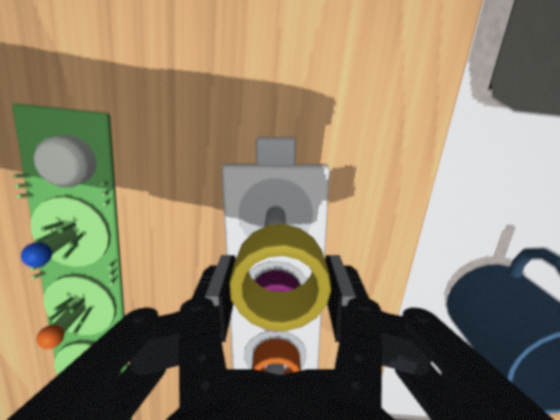

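Lemon rim is at (280,290) and the post tip at (276,213), so the arm has overshot about 6 mm in y. Lowering partway so it settles.

Call:
step_arm:
  commands: [40,0,0,0,0,0,0,40,0,0,0,0,0,0,40,0,0,0,0,0,0,40,0,0,-0.01,0,0,0,40,0,0,-0.02,0,0,0,40,0,0,-0.03,0,0,0,40,0,0,-0.03,0,0,0,40,0,0,-0.03,0,0,0,40,0,0,-0.03,0,0,0,40,0,0,-0.03,0,0,0]

```text
clock: 23.0
position: [0.6443, 0.0979, 0.1037]
ee_rot: [0.674, 0.739, 0.0, 0.0]
ft_force: [-0.1, -0.6, -1.3]
grip_width: 0.527
grasp_force: 26.0
```

Settled on (0.644, 0.098). From z = 0.1037 down to 0.0372, then release and retreat.

Call:
step_arm:
  commands: [40,0,0,-0.03,0,0,0,40,0,0,-0.06,0,0,0,40,0,0,-0.085,0,0,0,40,0,0,-0.1,0,0,0,40,0,0,-0.108,0,0,0,40,0,0,-0.111,0,0,0,40,0,0,-0.111,0,0,0,40,0,0,-0.111,0,0,0,70,0,0,-0.111,0,0,0,70,0,0,-0.111,0,0,0]

```text
clock: 24.25
position: [0.6443, 0.0979, 0.0371]
ee_rot: [0.674, 0.739, 0.0, 0.0]
ft_force: [-0.3, 0.5, -0.0]
grip_width: 0.818
grasp_force: 0.0
```

Call:
step_arm:
  commands: [70,0,0,0,0,0,0,70,0,0,0,0,0,0,70,0,0,0.01,0,0,0,70,0,0,0.05,0,0,0,70,0,0,0.1,0,0,0,70,0,0,0.2,0,0,0,70,-0.1,0.1,0.3,0,0,0,70,-0.2,0.2,0.3,0,0,0,70,-0.3,0.25,0.3,0,0,0,70,-0.3,0.25,0.3,0,0,0]

```text
clock: 25.5
position: [0.4626, 0.2489, 0.2175]
ee_rot: [0.674, 0.739, 0.0, -0.0]
ft_force: [-0.7, -0.6, 0.5]
grip_width: 0.821
grasp_force: 0.0
```

Run:
```python
from h import *
a=cv2.cvtColor(camera('top'),cv2.COLOR_RGB2BGR)[110:300,150:400];b=cv2.cvtColor(camera('scene'),cv2.COLOR_RGB2BGR)[150:340,120:370]
cv2.imwrite('pics/end.png',cv2.resize(np.vstack([a,b]),None,fx=1.55,fy=1.55,interpolation=cv2.INTER_CUBIC))
```

```text
(no output)
```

View pics/end.png

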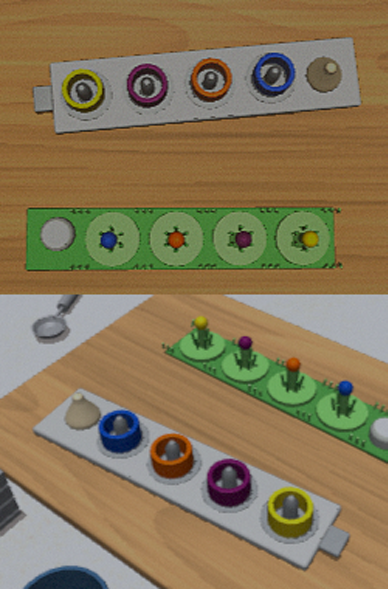

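All four rings lie flat around their posts in reverse order, at (84,90), (147,86), (211,79) and (274,74), and the teat is in place. One numeric check of centring before handing in.

Run:
```python
from h import *
im=cv2.cvtColor(camera('top'),cv2.COLOR_RGB2BGR);hsv=cv2.cvtColor(im,cv2.COLOR_BGR2HSV)
p=camera_params('top');K,E=np.array(p['mtx']),np.array(p['extrinsics'])
for n,x0,q in [('lemon',204,(.644,.098)),('plum',245,(.6505,.0264)),('orange',286,(.657,-.0453)),('blue',327,(.664,-.117))]:
    m=mask(hsv,n);m[:140]=0;m[185:]=0;m[:,:x0-20]=0;m[:,x0+20:]=0
    k,l,s,c=cv2.connectedComponentsWithStats(m);i=1+np.argmax(s[1:,4]);x,y,w,h=s[i,:4]
    print(n,(w,h),(1000*(ray(K,E,(x+w/2-.5,y+h/2-.5),.053)[:2]-q)).round(1))
```

```text
lemon (np.int32(27), np.int32(29)) [-1.3  0. ]
plum (np.int32(26), np.int32(25)) [1.3 0.1]
orange (np.int32(27), np.int32(29)) [-1.3 -0.4]
blue (np.int32(26), np.int32(25)) [0.9 0.1]
```

```bash
python3 -c "
from workcell import *
print(hand_in())"
```

```text
the job is handed in; nothing more can be done
None
```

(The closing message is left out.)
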